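# Clip a clay bust into the painting jig

### The job

Clip the small clay bust by its wooden base plate into the painting jig: use the edge of the base plate to draw back the sprung curved arm, set the plate flat on the bed about the middle of the rail, keep a firm hold and bring it gently back until its long edge is flush against the fixed strip and only then let go, so that the arm keeps it pressed there. The clay and jig are delicate, so never ram or drop the bust on any part of the jig, and leave the paint pot, jar and bowl where they stand.

Things in the scene. Friction and masses are not known exactly. Their poses are not given: they have to be found in the camera images.
- bust: Plain terracotta bust on a light wooden base plate; loose, about 0.25 kg. Origin: centre of the plate's underside, z up. Plate 110 mm along x, 96 along y, 10 thick. On its middle stands an upright block, 44 mm along x, 28 along y, from 10 to 58 mm above the underside (crest to 63), with flat cheeks facing +y and -y to grip; the face looks to -x. Either way round will do.
- jig: The painting jig, fixed: a flat plywood bed 280 mm along its x, 250 mm along its y, 20 mm thick. Origin: centre of its underside, on the table; the bed's top is at z = 20 mm. The rail lies along its +y side, the sprung arm on its -y side.
- rail: The jig's fixed edge: dark wooden rail along x with an aluminium strip, 170 mm long, 8 mm high over the bed, on its -y side. Origin on the bed, at jig x 0, y 74 mm; axes as the jig's. The strip stands firm; its face looks to -y and lies 2 to 22 mm from this origin towards -y: set differently every time, not measured, to be found by feel or sight.
- clip: Sprung curved steel arm of 8 mm bar. Origin: its upright pivot, at jig x -105, y -62 mm, on the bed; z up. It bows away from the rail and ends in the nose. It turns clockwise seen from above as it is drawn back (nose towards jig -y), from 0 at rest (axes as the jig's) to 0.38 rad (hard stop), and springs back: about 3 N at the nose at rest, 9 N at the stop.
- nose (a point): Middle of the arm's nose, a fixed upright round steel stud 18 mm in diameter, from 2 to 18 mm above the bed; this point is 9 mm above the bed. At rest it is at jig x = 0, y = -26 mm; at the hard stop at about jig y = -68 mm. With the arm at rest the gap between nose and strip is narrower than the base plate is wide.
- pot: Bystander: paint pot with white cap, 64 mm diameter, 70 mm high, origin under its centre. May stand at either of two places, the bust at the other.
- jar: Bystander: small white jar, 44 mm diameter, 65 mm high, origin under its centre.
- bowl: Bystander: open bowl, 90 mm diameter, 40 mm high, origin under its centre.
Not all that is in view belongs to the job. What is shaped like the bust but pink or turquoise is not meant.

How it is judged:
By the outcome, as a careful person would: the job done as asked, in the order asked, and still so for the second after the job is handed in, with the robot touching nothing.
It also fails if it takes over 72 s, if anything falls off the work surface, if the arm or the gripper's body presses on something with over 40 N, if the wrist force passes 120 N, or if a joint passes its speed limit or range.

### The arm

A 6-joint arm with a two-finger parallel gripper is mounted at the origin on the work surface. World frame = base frame: x ahead of the robot, y to its left, z up, the work surface at z = 0. Lengths are in mm, angles in degrees, forces in N, time in s.
With the tool pointing down it reaches from about 350 to 775 mm from the base axis. Payload 7.3 kg.
Tool frame: the origin (TCP) lies at the very end of the fingers, on their centre line; the grasp point (between the pads) lies 19 mm behind it; z points along the fingers, y is the line along which they close (so a half turn about z gives the same grasp; the last joint's range is limited). The gripper opens to 92 mm and grips with 3 to 60 N. Pads are 19 mm wide; open, the fingers measure 130 mm over their backs; the gripper's body (75 mm by 190 mm) begins 47 mm behind the grasp point.
Start: joints at [-78.266, 19.595, 87.324, -0, 73.075, -8.365], TCP at [180.439, -493.038, 226.741] pointing down, gripper open.
Joint ranges: [-145.02, 145.02], [-44.19, 115.74], [2.07, 154.8], [-57.11, 237.11], [16.16, 152.29], [-177.93, 177.93]. Speed limits (degrees/s): [147.25, 147.25, 180, 180, 180, 180].

### API

Orientations are given as [roll, pitch, yaw] about the fixed x, y, z axes, in that order (R = Rz(yaw) Ry(pitch) Rx(roll)).
In Python, from plant import bot gives the robot as it stands.
- The arm moves only by the shell command python3 -m pendant 'ROWS' [OPENING]. ROWS is JSON, a list of rows, each a list of 4 numbers: the shift along the tool's x, y, z in m, then the turn about the tool's z in rad. In form: [[x, y, z, spin], ...]. A call has 1 to 10 rows; each row shifts and turns the commanded pose from where the row before left it, along the tool's axes as they then stand; what a row does not reach is not made up. A row lasts 1/8 s, in which the tool goes at most 62.5 mm and 10.7 degrees, less where a joint would pass 70% of its speed; a pose out of reach is approached as far as the arm can. A call is refused whole if a number of a shift passes 0.0625 or a number of a turn 0.188, either way. A call with a gripper value outside its range is refused whole. OPENING is the closure, from 0 (fully open) to 1 (shut), set as the call begins (- or left out, the last holds). The fingers move at their own pace and stop on an object; the grip force is fixed at half the most. Time passes only in rows, so rows that do not move let the fingers close. It gives the time, the measured TCP pose, the force, the opening and the grip force at its end, in the units of the state.
- bot.read_state(): the state, without advancing time (a new reading comes with each control period).
- bot.grab_frame(name): name is "scene" or "top"; returns a dict with "color" (420x560x3 uint8, red, green, blue), "z_map" (420x560 float32, mm along the optical axis (not along the pixel's ray), 0 where there is no reading), "fx", "fy", "cx", "cy" (pixels), "R" (3x3) and "t" (3): a world point X has camera coordinates R X + t. Camera axes: x right, y down, z forward; pixel columns grow to the right and rows downward; lengths in mm; the calibration is good to about 2 mm. A picture is of the moment at which its call begins.
- bot.job_done(): hands the job in; it is judged then, once.
The state is a dict: "time_s": time; "joint_pos": joint angles; "joint_velocities": joint speeds; "tau": joint torques, N m; "tcp_pos": TCP position; "ee_rot": TCP orientation; "contact_force": force on the tool from outside, world axes, zero at the start; "torque": the same for the moment, N m; "gripper_width": finger opening in mm; "gripper_force": force on a finger pad.
Only numpy, scipy, OpenCV 4.12 (cv2) and the standard library are available. Lean on these libraries where they do the work, as an engineer would, in place of code of your own. Each camera call takes 0.05 s, during which the arm holds its last target. There are 200 camera calls.

## Working session

There is one attempt and no reset: what is moved stays moved. The work goes in short steps, Python scripts to look and compute and a shell command to move; the robot and the scene stay as the last step left them, time stands still between calls to the robot, and variables do not carry over. Pictures are saved under pics/ and viewed, at most 10 in all, crops included, and the job is handed in when it is done.

```bash
mkdir -p pics; ls
cat > h.py <<'E'
import numpy as np, cv2
from plant import bot
def pts(f):
    z=f["z_map"]; v,u=np.mgrid[:420,:560]
    c=np.stack([(u-f["cx"])/f["fx"]*z,(v-f["cy"])/f["fy"]*z,z],-1)
    return (c-f["t"])@np.asarray(f["R"])
def save(f,n): cv2.imwrite("pics/"+n,f["color"][:,:,::-1])
E
python3 - <<'E'
from h import *
print(bot.read_state())
for n in("scene","top"):
    f=bot.grab_frame(n); save(f,n+"0.png"); np.savez(n+"0.npz",**f); print(n,f["R"],f["t"],f["fx"],f["cx"],f["cy"])
E
```

```text
pics
{'time_s': 0.0, 'joint_pos': array([-7.82661759e+01,  1.96367953e+01,  8.73781932e+01, -4.08610687e-05,
        7.30747389e+01, -8.36464233e+00]), 'joint_velocities': array([-0.05452366,  0.02002477, -0.00794904,  0.01383739, -0.07978321,
        0.05377173]), 'tau': array([ 1.96062079e-03, -4.31241846e+01, -2.44218868e+01,  7.18629034e-02,
        5.58485300e-02, -1.37355751e-04]), 'tcp_pos': array([ 180.34802843, -492.60853017,  226.03585303]), 'ee_rot': array([-1.79911221e+02, -1.30142083e-02,  2.00984683e+01]), 'contact_force': array([-0.20553267, -0.55308596,  0.14893144]), 'torque': array([ 0.02736055,  0.03552082, -0.02333037]), 'gripper_force': 0.0, 'gripper_width': 91.70313679879658}
scene [[-0.42849681  0.90354187 -0.00160297]
 [ 0.70116673  0.33140219 -0.6312985 ]
 [-0.5698734  -0.27163335 -0.77553828]] [ 183.87933827 -387.36856205 1392.32117975] 427.149875002355 273.5945533285946 208.34461656743395
top [[ 0.00886471 -0.9998079   0.01748091]
 [-0.99232061 -0.0109525  -0.12320656]
 [ 0.12337436 -0.01625448 -0.99222707]] [ 72.53745184 545.15569358 857.11399087] 423.34733788492184 281.25300017204665 211.883979966036
```

View pics/top0.png

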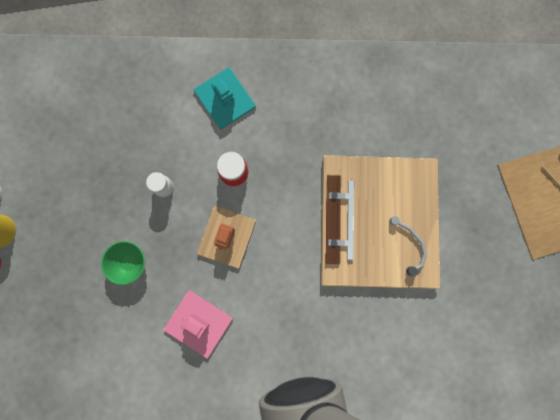

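View pics/scene0.png

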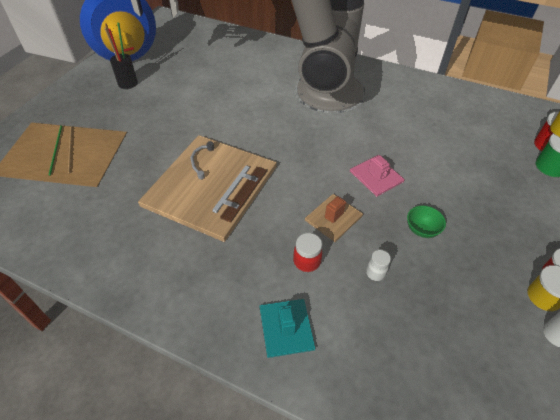

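The top view shows the wood-plate bust at about px (227,238), the paint pot at (232,168), the jar at (160,185) and the bowl at (123,263). The jig is at (381,222), with the strip at (351,220), the nose at (395,220) and the pivot at (412,271). The pink and turquoise pieces are decoys.

```bash
cat >> h.py <<'E'
def ray(f,u,v,z):
    R=np.asarray(f["R"]);o=-R.T@f["t"]
    d=np.stack([(np.asarray(u,float)-f["cx"])/f["fx"],(np.asarray(v,float)-f["cy"])/f["fy"],np.ones(np.shape(u))],-1)@R
    return o+d*((z-o[2])/d[...,2])[...,None]
def rect(f,mask,z):
    m=mask.astype(np.uint8)
    c=max(cv2.findContours(m,0,2)[0],key=cv2.contourArea)[:,0]
    w=ray(f,c[:,0],c[:,1],z)[:,:2]
    return cv2.minAreaRect(w.astype(np.float32)),m.sum()
E
python3 - <<'E'
from h import *
f=dict(np.load("top0.npz")); P=pts(f); hsv=cv2.cvtColor(f["color"],cv2.COLOR_RGB2HSV)
for p in[(210,245),(227,238),(222,231),(238,255),(370,170),(430,200),(350,220),(395,220),(412,271),(333,200),(290,200)]:
    print(p,hsv[p[1],p[0]],P[p[1],p[0]].round(1))
v,u=np.mgrid[:420,:560]; h,s,V=cv2.split(hsv)
wood=(h<25)&(s>50)&(V>60)
b=wood&(u>190)&(u<260)&(v>200)&(v<275)
print("plate",rect(f,b,10))
j=(u>310)&(u<450)&(v>145)&(v<300)&(P[...,2]>10)
print("jig",rect(f,j&(wood|(P[...,2]>24)),20))
for nm,m in[("bed",j&(abs(P[...,2]-20)<6)),("blk",b&(P[...,2]>40)&(P[...,2]<75))]:
    q=P[m];print(nm,len(q),np.median(q[:,2]),cv2.minAreaRect(q[:,:2].astype(np.float32)))
q=j&(s<60)&(V>140); n,l,st,c=cv2.connectedComponentsWithStats(q.astype(np.uint8))
for i in range(1,n):
    if st[i,4]>8: print(st[i],c[i],P[l==i].mean(0).round(1))
E
python3 -c "
import cv2
a=cv2.imread('pics/top0.png')
b=cv2.resize(a[150:295,320:445],None,fx=4,fy=4,interpolation=2)
c=cv2.resize(a[200:275,190:262],None,fx=4,fy=4,interpolation=2)
import numpy as np
o=np.zeros((580,800,3),'uint8');o[:580,:500]=b;o[:300,505:793]=c;cv2.imwrite('pics/crop0.png',o)"
```

```text
(210, 245) [ 17  98 197] [474.5 228.7  10.4]
(227, 238) [ 10 147 139] [486.6 187.2  62.7]
(222, 231) [ 10 147 173] [500.5 197.5  63.1]
(238, 255) [ 17  98 193] [453.8 168.6  11.5]
(370, 170) [ 17  91 193] [ 639.3 -113.5   21.6]
(430, 200) [ 17  92 192] [ 575.3 -242.4   20.4]
(350, 220) [ 95  15 205] [529.2 -67.5  29.3]
(395, 220) [ 98  13 162] [ 529.4 -160.9   36.9]
(412, 271) [103  20  89] [ 423.7 -193.5   37.3]
(333, 200) [ 10 111  60] [571.7 -31.9  28.3]
(290, 200) [ 50  10 148] [5.749e+02 5.850e+01 4.000e-01]
plate (((493.1507568359375, 195.0435791015625), (97.310546875, 111.52471160888672), 71.67589569091797), np.uint64(2357))
jig (((531.6243286132812, -133.95184326171875), (250.6143798828125, 281.12115478515625), 88.99522399902344), np.uint64(15075))
bed 13025 20.075631602262458 ((531.306884765625, -135.44354248046875), (250.97654724121094, 280.6975402832031), 89.03510284423828)
blk 341 59.7448650172498 ((490.68975830078125, 196.0406494140625), (28.10504150390625, 50.577880859375), 72.09202575683594)
[337 180  17  81 634] [348.86435331 220.75078864] [527.4 -64.1  34.9]
[438 189   1  10  10] [438.  193.5] [ 589.9 -260.7   19.4]
[391 216  36  53 221] [411.99547511 238.88687783] [ 490.4 -196.6   33.6]
[329 240   2   5   9] [329.44444444 242.        ] [482.2 -23.5  31.1]
[439 242   1  10  10] [439.  246.5] [ 475.6 -258.5   19.6]
```

View pics/crop0.png

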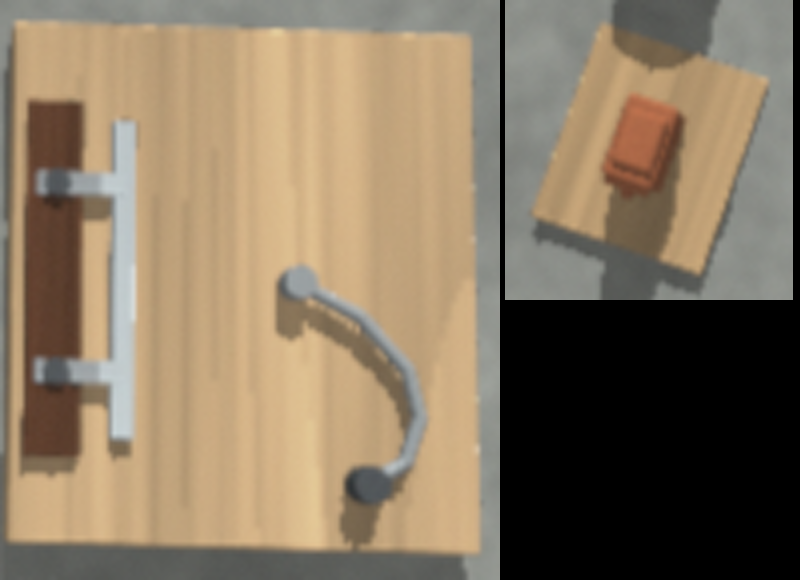

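The crop shows the jig almost square to the world (yaw about -1°). The strip's face is near px u≈353, with two brackets to the rail at rows 195 and 243, and the bust is at about -18°. I'll check the bracket heights and work out the first moves.

```bash
cat >> h.py <<'E'
def tool(d,yaw=None):
    if yaw is None: yaw=bot.read_state()["ee_rot"][2]
    a=np.radians(yaw); d=np.asarray(d,float)
    return np.round([d[0]*np.cos(a)+d[1]*np.sin(a), d[0]*np.sin(a)-d[1]*np.cos(a), -d[2]],1)
J=np.array([531.4,-134.7]); JY=-1.0
def jig(p):
    a=np.radians(JY);d=np.asarray(p)[...,:2]-J
    return np.stack([d[...,0]*np.cos(a)+d[...,1]*np.sin(a),-d[...,0]*np.sin(a)+d[...,1]*np.cos(a)],-1)
def world(p):
    a=np.radians(JY);p=np.asarray(p,float)
    return J+[p[0]*np.cos(a)-p[1]*np.sin(a),p[0]*np.sin(a)+p[1]*np.cos(a)]
E
python3 - <<'E'
from h import *
f=dict(np.load("top0.npz")); P=pts(f); q=jig(P)
for r in(186,192,195,198,202,220,240,243,246):
    print(r,q[r,345,0].round(),P[r,328:358:2,2].round().astype(int))
print("strip edge",[ (jig(ray(f,u,r,28)).round(1)) for r,u in((190,353.6),(220,353.2),(250,352.7))], "y328",jig(ray(f,328,220,28)))
print("nose",jig(ray(f,394.6,220.5,38)))
y=-18.3; print(tool([310,200,0],y),tool([0,489,0],y), tool([311,688,0],y))
E
python3 -m pendant '[[0,0,0,0.1675],[0,0,0,0.1675],[0,0,0,0.1675],[0,0,0,0.1675]]' 0
```

```text
186 71.0 [29 28 27 28 28 28 27 20 20 18 25 28 27 18 19]
192 58.0 [ 30  29  31  36  31  30  29  21  21  21  28  26  27  22 916]
195 50.0 [28 30 32 31 33 30 31 30 28 28 28 28 30 22 21]
198 44.0 [ 32  29  27  30  28  28  29  17  21  30  29  29  25  19 916]
202 36.0 [27 28 32 30 26 30 31 20 20 19 24 27 31 20 19]
220 -3.0 [28 29 28 30 26 28 31 23 20 23 29 29 27 21 20]
240 -46.0 [28 31 34 34 34 31 31 30 29 29 29 26 28 21 16]
243 -52.0 [28 31 32 33 38 32 30 31 30 28 29 29 32 20 23]
246 -58.0 [27 28 29 28 27 28 29 18 23 20 30 29 27 19 19]
strip edge [array([61.4, 59.6]), array([-3. , 60.1]), array([-66.3,  60.8])] y328 [ -4.5403526  113.52976179]
nose [ -2.74030976 -25.0299874 ]
[ 231.5 -287.2   -0. ] [-153.5 -464.3   -0. ] [  79.2 -750.9   -0. ]
time_s: 0.6
tcp_pos: [180.4, -492.8, 226.3]
ee_rot: [-180.0, 0.0, -18.6]
contact_force: [-1.2, 0.4, -0.3]
gripper_width: 91.3
gripper_force: 0.0
```

```bash
python3 -m pendant '[[0.033,-0.041,0,0],[0.033,-0.041,0,0],[0.033,-0.041,0,0],[0.033,-0.041,0,0],[0.033,-0.041,0,0],[0.033,-0.041,0,0],[0.033,-0.041,0,0]]'
python3 -m pendant '[[-0.017,-0.0515,0,0],[-0.017,-0.0515,0,0],[-0.017,-0.0515,0,0],[-0.017,-0.0515,0,0],[-0.017,-0.0515,0,0],[-0.017,-0.0515,0,0],[-0.017,-0.0515,0,0],[-0.017,-0.0515,0,0],[-0.017,-0.0515,0,0],[0,0,0,0]]'
python3 - <<'E'
from h import *
s=bot.read_state();print(s["tcp_pos"],s["ee_rot"],s["contact_force"],tool(np.array([491,195.6,0])-[*s["tcp_pos"][:2],0]))
E
```

```text
time_s: 1.48
tcp_pos: [491.0, -291.8, 226.4]
ee_rot: [-180.0, 0.0, -18.3]
contact_force: [0.3, -1.5, 0.3]
gripper_width: 92.0
gripper_force: 0.0
time_s: 2.72
tcp_pos: [489.2, 198.3, 226.1]
ee_rot: [-180.0, 0.1, -18.0]
contact_force: [0.1, 1.1, 0.0]
gripper_width: 92.1
gripper_force: 0.0
[489.19925195 198.2820517  226.10493436] [-1.79994247e+02  5.93913447e-02 -1.79960126e+01] [0.10414589 1.06043298 0.0394311 ] [ 2.5  2.  -0. ]
```

```bash
python3 -m pendant '[[0.0035,0.0018,0.04,0],[0,0,0.04,0],[0,0,0.04,0],[0,0,0.03,0],[0,0,0.02,0],[0,0,0.015,0],[0,0,0.01,0],[0,0,0.007,0],[0,0,0,0]]'
python3 - <<'E'
from h import *
f=bot.grab_frame("scene"); cv2.imwrite("pics/s1.png",cv2.resize(f["color"][100:300,230:470,::-1],None,fx=3,fy=3)); print(bot.read_state()["contact_force"])
E
```

```text
time_s: 3.85
tcp_pos: [492.8, 192.2, 24.6]
ee_rot: [180.0, 0.0, -18.3]
contact_force: [0.5, 0.4, 1.5]
gripper_width: 91.6
gripper_force: 0.0
[ 0.21383694 -0.24117567  0.3083212 ]
```

View pics/s1.png

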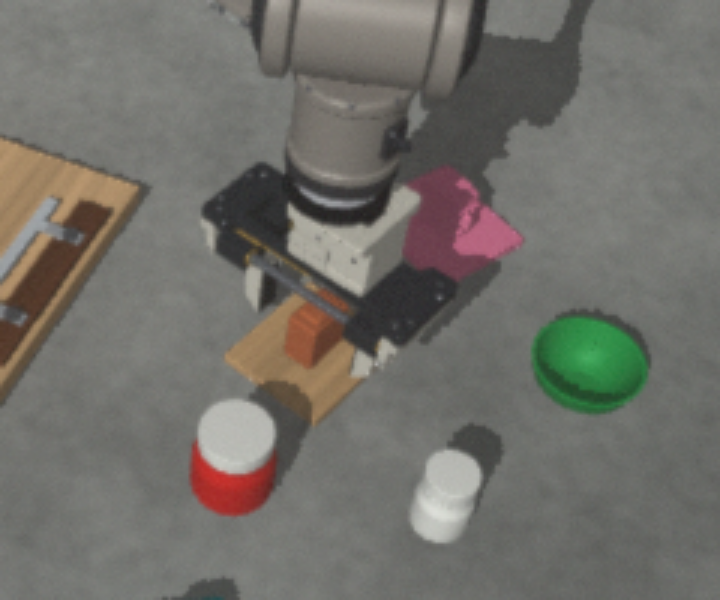

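The fingers straddle the block (crop px 318,330) and are clear of the pot and jar. Closing now, with a 3 mm centring correction.

```bash
python3 -m pendant '[[-0.001,-0.003,0,0],[0,0,0,0],[0,0,0,0],[0,0,0,0],[0,0,0,0],[0,0,0,0],[0,0,0,0],[0,0,0,0],[0,0,0,0],[0,0,0,0]]' 1
python3 -m pendant '[[0,0,-0.01,0],[0,0,-0.02,0],[0,0,-0.03,0],[0,0,-0.03,0],[0,0,-0.03,0],[0,0,-0.02,0],[0,0,-0.01,0],[0,0,0,0],[0,0,0,0]]'
```

```text
time_s: 5.15
tcp_pos: [492.7, 195.3, 24.7]
ee_rot: [180.0, 0.0, -18.3]
contact_force: [0.3, -0.8, -0.8]
gripper_width: 27.9
gripper_force: 30.0
time_s: 6.28
tcp_pos: [492.2, 195.3, 173.8]
ee_rot: [179.9, 0.1, -18.3]
contact_force: [-0.7, 0.7, -2.7]
gripper_width: 27.8
gripper_force: 30.0
```

```bash
python3 -m pendant '[[0,0,0,-0.1],[0,0,0,-0.1],[0,0,0,-0.102],[0,0,0,0]]'
python3 -m pendant '[[0.0045,0.02,0,0],[0.0045,0.035,0,0],[0.006,0.04,0,0],[0.006,0.045,0,0],[0.006,0.045,0,0],[0.006,0.045,0,0],[0.006,0.035,0,0],[0.006,0.0263,0,0],[0,0,0,0]]'
python3 -m pendant '[[0,0,0.025,0],[0,0,0.025,0],[0,0,0.02,0],[0,0,0.01,0],[0,0,0,0],[0,0,0,0]]'
cat > look.py <<'E'
import sys; from h import *
f=bot.grab_frame("scene"); t=bot.grab_frame("top"); n=sys.argv[1]
a=cv2.resize(f["color"][120:245,120:290,::-1],None,fx=4,fy=4,interpolation=2)
b=cv2.resize(t["color"][145:305,315:450,::-1],None,fx=2.6,fy=2.6,interpolation=2)
o=np.zeros((600,800,3),np.uint8); a=cv2.resize(a,(450,331)); o[:331,:450]=a; o[:b.shape[0],452:452+b.shape[1]]=b[:, :348]
cv2.imwrite("pics/"+n,o); np.savez(n+".s.npz",**f); np.savez(n+".t.npz",**t)
s=bot.read_state(); p=s["tcp_pos"]; print("jig xy",jig(p),"under z",p[2]-24.7,"yaw",s["ee_rot"][2],s["contact_force"].round(1))
E
python3 look.py l1.png
```

```text
time_s: 6.78
tcp_pos: [492.3, 195.3, 173.7]
ee_rot: [180.0, 0.1, -1.0]
contact_force: [-0.6, 0.1, -1.6]
gripper_width: 27.9
gripper_force: 30.0
time_s: 7.9
tcp_pos: [532.7, -98.3, 174.0]
ee_rot: [180.0, 0.0, -1.3]
contact_force: [-0.3, 0.7, -2.5]
gripper_width: 27.5
gripper_force: 30.0
time_s: 8.65
tcp_pos: [533.3, -96.5, 95.5]
ee_rot: [180.0, -0.1, -1.0]
contact_force: [-1.1, 0.1, -2.3]
gripper_width: 27.8
gripper_force: 30.0
jig xy [ 1.18011804 38.03499895] under z 70.84125640170218 yaw -0.9913657137185365 [ 0.2 -1.  -2.4]
```

View pics/l1.png

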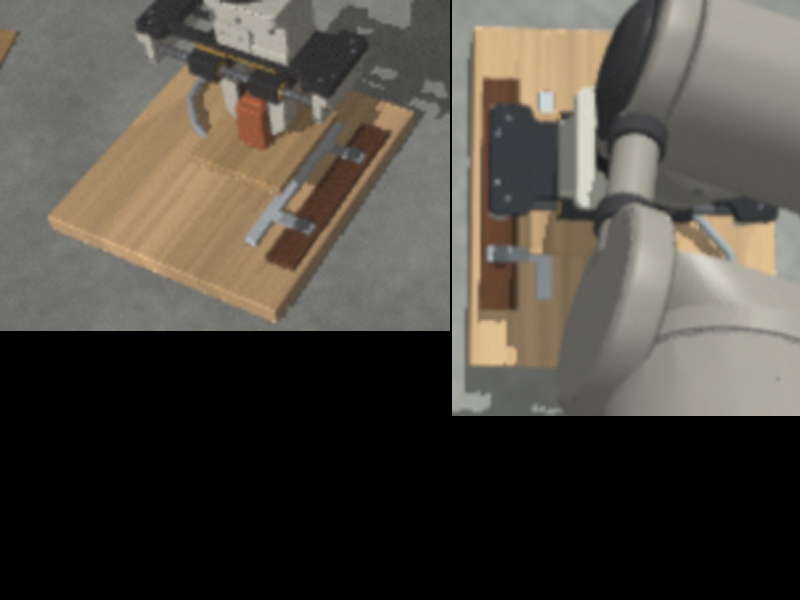

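The scene part of the picture shows the plate held level above the bed, with its near corners at crop (272,188) and (195,155), just short of the strip from this angle. I'll check those corners by ray, then lower.

```bash
python3 - <<'E'
from h import *
f=dict(np.load("l1.png.s.npz"))
for c in((272,187),(193,154)): print(jig(ray(f,120+c[0]/2.647,120+c[1]/2.648,80.8)).round(1), jig(ray(f,120+c[0]/2.647,120+c[1]/2.648,75)).round(1))
E
python3 -m pendant '[[0,0,0.01,0],[0,0,0.008,0],[0,0,0.006,0],[0,0,0.004,0],[0,0,0.003,0],[0,0,0,0],[0,0,0,0]]'
```

```text
[59.  80.3] [54.8 77.2]
[56.3 -5. ] [52.1 -8.8]
time_s: 9.62
tcp_pos: [532.9, -96.7, 63.9]
ee_rot: [180.0, -0.0, -1.0]
contact_force: [-0.4, 0.1, -2.1]
gripper_width: 28.0
gripper_force: 30.0
```

```bash
python3 -m pendant '[[0,0,0.002,0],[0,0,0.002,0],[0,0,0.0015,0],[0,0,0,0],[0,0,0,0],[0,0,0,0]]'; python3 look.py l2.png
```

```text
time_s: 10.38
tcp_pos: [532.8, -96.6, 58.3]
ee_rot: [180.0, -0.0, -1.0]
contact_force: [-0.3, 0.2, -1.9]
gripper_width: 27.7
gripper_force: 30.0
jig xy [ 0.70204748 38.09190044] under z 33.559831364962776 yaw -0.98604952324603 [-0.4  0.4 -2.3]
```

View pics/l2.png

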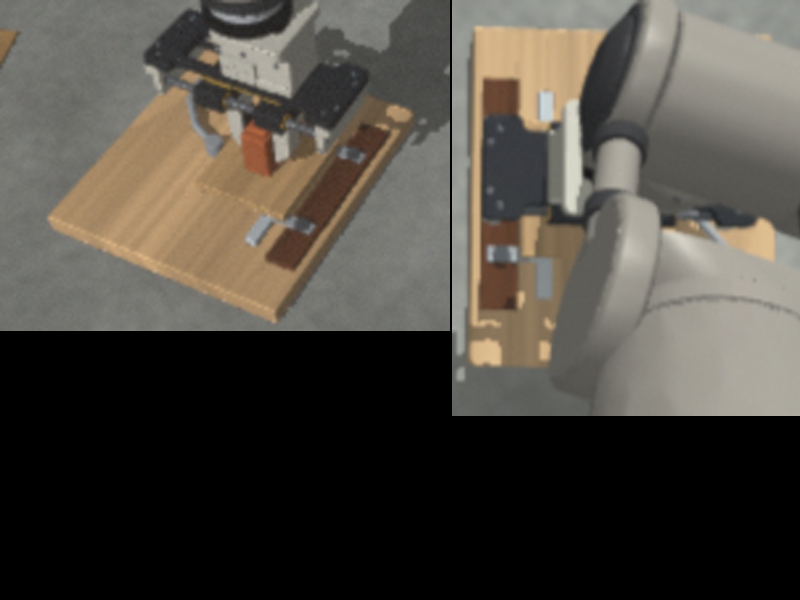

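The plate now overlies the strip (crop 270,215), with the nose just outside its far edge (crop 213,150) and no contact. Pushing the nose back gently.

```bash
python3 -m pendant '[[0,0.002,0.001,0],[0,0.003,0,0],[0,0.003,0,0],[0,0.002,0,0],[0,0.002,0,0],[0,0,0,0]]'; python3 -m pendant '[[0,0.002,0,0],[0,0.002,0,0],[0,0.002,0,0],[0,0.002,0,0],[0,0,0,0]]'
```

```text
time_s: 11.22
tcp_pos: [533.2, -108.1, 57.3]
ee_rot: [-180.0, -0.1, -1.0]
contact_force: [1.5, 4.1, -3.4]
gripper_width: 28.2
gripper_force: 30.0
time_s: 11.85
tcp_pos: [533.2, -115.9, 57.4]
ee_rot: [-179.9, -0.1, -1.0]
contact_force: [3.3, 6.1, -2.2]
gripper_width: 27.8
gripper_force: 30.0
```

```bash
python3 -m pendant '[[0,0.002,0,0],[0,0.002,0,0],[0,0.002,0,0],[0,0.002,0,0],[0,0.002,0,0],[0,0.002,0,0],[0,0.002,0,0],[0,0,0,0]]'; python3 look.py l3.png
```

```text
time_s: 12.85
tcp_pos: [533.4, -129.6, 57.5]
ee_rot: [-179.9, -0.2, -1.0]
contact_force: [4.4, 7.4, -2.0]
gripper_width: 27.9
gripper_force: 30.0
jig xy [1.92773337 5.30013098] under z 32.85567644622182 yaw -0.9723240191106878 [ 4.6  8.2 -1.4]
```

View pics/l3.png

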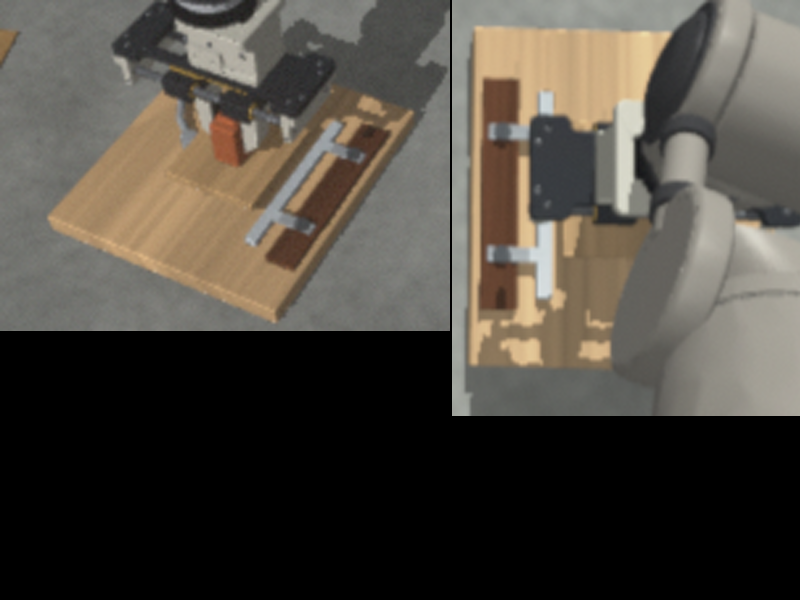

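The plate clears the strip (strip fully visible, crop 295,185) and holds the nose back (crop 185,135). Lowering gently to the bed.

```bash
python3 -m pendant '[[0,0,0.002,0],[0,0,0.002,0],[0,0,0.002,0],[0,0,0.002,0],[0,0,0.0015,0],[0,0,0.001,0],[0,0,0,0],[0,0,0,0]]'; python3 -m pendant '[[0,0,0.0005,0],[0,0,0.0005,0],[0,0,0.0005,0],[0,0,0,0]]'
```

```text
time_s: 13.95
tcp_pos: [532.3, -129.4, 47.0]
ee_rot: [-179.9, -0.0, -1.0]
contact_force: [0.4, 6.2, 0.9]
gripper_width: 27.7
gripper_force: 30.0
time_s: 14.45
tcp_pos: [532.2, -129.4, 45.4]
ee_rot: [-179.9, 0.0, -1.0]
contact_force: [0.6, 6.7, 0.9]
gripper_width: 27.9
gripper_force: 30.0
```

```bash
for i in 1; do python3 -m pendant '[[0,0,0.0005,0],[0,0,0,0],[0,0,0,0]]'; python3 -m pendant '[[0,0,0.0005,0],[0,0,0,0],[0,0,0,0]]'; done
```

```text
time_s: 14.82
tcp_pos: [532.2, -129.4, 45.0]
ee_rot: [-179.9, 0.0, -1.0]
contact_force: [0.9, 6.7, 1.1]
gripper_width: 27.9
gripper_force: 30.0
time_s: 15.2
tcp_pos: [532.2, -129.5, 44.8]
ee_rot: [-179.9, -0.0, -1.0]
contact_force: [0.6, 6.5, 3.2]
gripper_width: 28.0
gripper_force: 30.0
```

```bash
python3 -m pendant '[[0,0,0.0003,0],[0,-0.001,0,0],[0,-0.001,0,0],[0,-0.001,0,0],[0,-0.001,0,0],[0,0,0,0]]'; python3 look.py l4.png
python3 - <<'E'
from h import *
f=dict(np.load("l4.png.t.npz")); g=dict(np.load("top0.npz"))
# strip face angle from top0: edge between strip (low sat) and bed, per row, subpixel
hs=cv2.cvtColor(g["color"],cv2.COLOR_RGB2HSV)[...,1].astype(float)
L=[]
for r in list(range(186,193))+list(range(200,239))+list(range(248,258)):
    s=hs[r,349:360]; i=np.argmax(s>50); L.append(((348+i)+(50-s[i-1])/(s[i]-s[i-1]),r))
L=np.array(L); w=ray(g,L[:,0],L[:,1],28); p=np.polyfit(w[:,0],w[:,1],1); res=w[:,1]-np.polyval(p,w[:,0])
p=np.polyfit(w[abs(res)<1.5,0],w[abs(res)<1.5,1],1);print("strip yaw",np.degrees(np.arctan(p[0])),"face y at x532",np.polyval(p,532),res.std())
s=bot.read_state();print(s["tcp_pos"],s["torque"])
E
```

```text
time_s: 15.95
tcp_pos: [532.1, -126.7, 44.7]
ee_rot: [180.0, 0.0, -1.0]
contact_force: [-2.9, 2.5, 6.8]
gripper_width: 28.3
gripper_force: 30.0
jig xy [0.48832063 8.04316047] under z 19.96345669742715 yaw -1.0008910901833943 [-2.1  3.1  6.9]
strip yaw -0.9462949005835272 face y at x532 -75.22566812845045 0.15207290696322553
[ 532.02861876 -126.66658691   44.6634567 ] [ 0.43289658  0.45121262 -0.16927048]
```

```bash
python3 -m pendant '[[0,-0.0005,-0.0003,0],[0,-0.0005,0,0],[0,0,0,0],[0,0,0,0]]';python3 -m pendant '[[0,-0.0005,0,0],[0,-0.0005,0,0],[0,0,0,0],[0,0,0,0]]';python3 -m pendant '[[0,-0.0005,0,0],[0,-0.0005,0,0],[0,0,0,0],[0,0,0,0]]'
```

```text
time_s: 16.55
tcp_pos: [532.0, -125.7, 44.7]
ee_rot: [180.0, 0.0, -1.0]
contact_force: [-3.4, 1.9, 6.8]
gripper_width: 27.7
gripper_force: 30.0
time_s: 17.05
tcp_pos: [532.0, -124.8, 44.7]
ee_rot: [180.0, 0.0, -1.0]
contact_force: [-3.4, 0.9, 5.9]
gripper_width: 27.7
gripper_force: 30.0
time_s: 17.55
tcp_pos: [532.1, -123.9, 44.7]
ee_rot: [180.0, 0.0, -1.0]
contact_force: [-3.6, 1.7, 6.1]
gripper_width: 27.9
gripper_force: 30.0
```

```bash
python3 -m pendant '[[0,-0.0005,0,0],[0,-0.0005,0,0],[0,0,0,0],[0,0,0,0]]';python3 -m pendant '[[0,-0.0005,0,0],[0,-0.0005,0,0],[0,0,0,0],[0,0,0,0]]'
```

```text
time_s: 18.05
tcp_pos: [532.1, -123.7, 44.7]
ee_rot: [179.9, 0.0, -1.0]
contact_force: [-4.3, -2.1, 4.4]
gripper_width: 27.7
gripper_force: 30.0
time_s: 18.55
tcp_pos: [532.2, -123.7, 44.8]
ee_rot: [179.8, -0.0, -1.0]
contact_force: [-4.8, -7.1, 5.4]
gripper_width: 27.6
gripper_force: 30.0
```

```bash
python3 -m pendant '[[0,0.0008,0,0],[0,0,-0.0003,0],[0,0,0,0]]'; python3 look.py l5.png; python3 -c "
from h import *
print(bot.read_state()['torque'],bot.read_state()['ee_rot'])"
```

```text
time_s: 18.92
tcp_pos: [532.2, -123.7, 44.7]
ee_rot: [179.9, 0.0, -1.0]
contact_force: [-3.3, -5.2, 4.2]
gripper_width: 28.2
gripper_force: 30.0
jig xy [ 0.60045787 11.0302161 ] under z 20.016457787960714 yaw -0.9712640955832519 [-3.2 -5.   3.6]
[-0.70497816  0.63381365  0.01758977] [ 1.79890220e+02  1.27608074e-03 -9.71264096e-01]
```

View pics/l5.png

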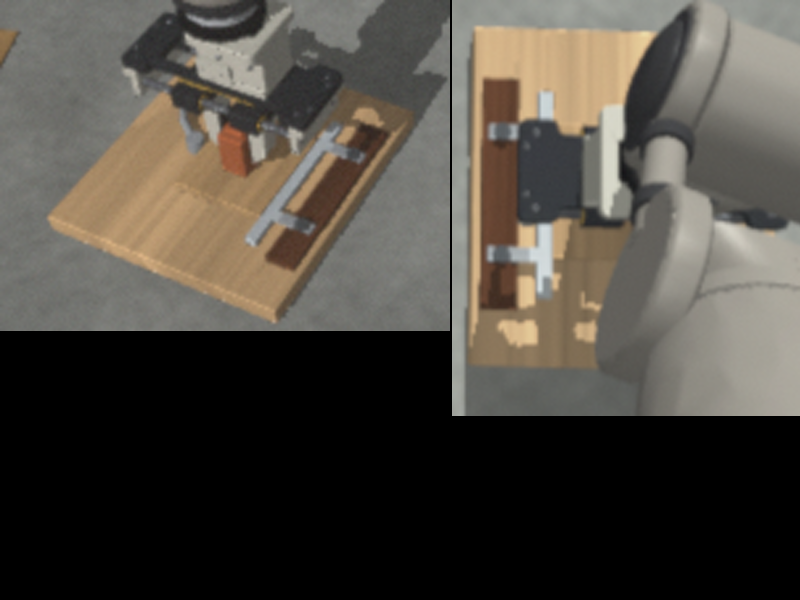

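The plate lies flat with its edge on the strip (crop 265,215 to 335,130), and the nose bears on its other edge (crop 192,145). I'll release it now, opening only partway.

```bash
python3 -m pendant '[[0,0.0005,0,0],[0,0,0,0]]'; python3 -m pendant '[[0,0,0,0],[0,0,0,0],[0,0,0,0],[0,0,0,0],[0,0,0,0],[0,0,0,0]]' 0.4; python3 -m pendant '[[0,0,-0.005,0],[0,0,-0.01,0],[0,0,-0.02,0],[0,0,-0.04,0],[0,0,-0.04,0],[0,0,-0.04,0],[0,0,-0.02,0],[0,0,0,0]]'
```

```text
time_s: 19.27
tcp_pos: [532.2, -123.7, 44.7]
ee_rot: [179.9, 0.0, -1.0]
contact_force: [-4.0, -4.9, 3.5]
gripper_width: 28.0
gripper_force: 30.0
time_s: 20.02
tcp_pos: [532.3, -122.9, 44.5]
ee_rot: [180.0, -0.0, -1.0]
contact_force: [0.8, -0.2, -0.5]
gripper_width: 55.0
gripper_force: 0.0
time_s: 21.02
tcp_pos: [533.1, -123.2, 221.7]
ee_rot: [179.9, -0.2, -1.0]
contact_force: [-0.3, -0.7, -0.8]
gripper_width: 55.1
gripper_force: 0.0
```

Move aside (to the robot's left) for a clear top view.

```bash
python3 -m pendant '[[0,-0.04,0,0],[0,-0.05,0,0],[0,-0.05,0,0],[0,-0.05,0,0],[0,-0.05,0,0],[0,-0.04,0,0],[0,-0.03,0,0],[0,0,0,0]]'; python3 look.py l6.png
python3 - <<'E'
from h import *
f=dict(np.load("l6.png.t.npz"));P=pts(f);q=jig(P)
m=(abs(P[...,2]-30)<4)&(abs(q[...,0])<50)&(q[...,1]>-30)&(q[...,1]<55)
print(m.sum(),np.median(P[m][:,2]))
A=np.c_[q[m],np.ones(m.sum())]; print("plane slope deg",np.degrees(np.linalg.lstsq(A,P[m][:,2],rcond=None)[0][:2]))
E
```

```text
time_s: 22.02
tcp_pos: [536.7, 188.8, 218.1]
ee_rot: [180.0, 0.1, -0.8]
contact_force: [0.6, -0.2, -0.3]
gripper_width: 55.0
gripper_force: 0.0
jig xy [8.71354386e-02 3.21470120e+02] under z 193.76536018935698 yaw -0.9512094844459587 [-0.  -0.4 -0.7]
1442 29.994769054343955
plane slope deg [-0.04108304 -0.17131261]
```

View pics/l6.png

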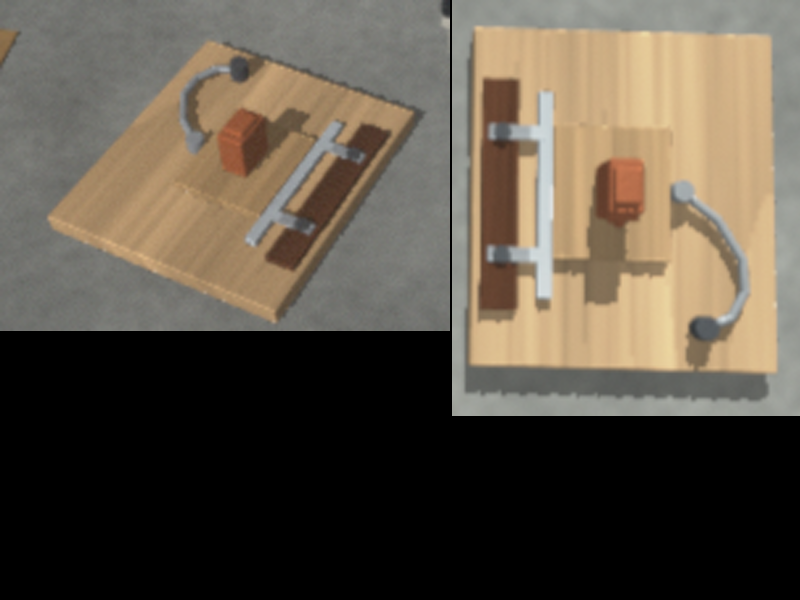

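The plate (top crop 553–670, 125–262) lies flat at z = 30 and flush against the strip. The nose (683,190) presses its other edge, and the tool is clear of everything.

```bash
python3 -c "
from plant import bot
print(bot.job_done())"
```

```text
the job is handed in; nothing more can be done
None
```

The bust is clipped into the jig, flat on the bed mid-rail, with its long edge flush against the strip and the sprung arm pressing it there; the pot, jar and bowl were not touched, and I handed the job in at about 22 s (no verdict was returned).

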